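Change the dust suction over to the green gate

ROBOT

A 6-joint arm with a two-finger parallel gripper is mounted at the origin on the work surface. World frame = base frame: x ahead of the robot, y to its left, z up, the work surface at z = 0. Lengths are in mm, angles in rad, forces in N, time in s.
With the tool pointing down it reaches from about 350 to 975 mm from the base axis. Payload 7.1 kg.
Tool frame: the origin (TCP) lies midway between the tips of the shut fingers; the grasp point (between the pads) lies 19 mm behind it (ctrl.hold_point_z is the distance from the TCP to the grasp point, in mm); x points along the fingers, y is the direction in which the jaws open and shut, and the axes are right-handed (so a half turn about x gives the same grasp; the last joint's range is limited). The gripper opens to 88 mm and grips with 3 to 60 N. Pads are 20 mm wide; open, the fingers measure 115 mm over their backs; the gripper's body (75 mm by 178 mm) begins 61 mm behind the grasp point.
Start: joints at [1.081, 0.423, 1.63, -0, 1.089, -0.019], TCP at [283.467, 557.002, 193.075] pointing down, gripper open.
Joint ranges: [-3, 3], [-0.9, 2.11], [0.09, 2.58], [-1.31, 4.45], [0.11, 2.69], [-2.54, 2.54]. Speed limits (rad/s): [2.39, 2.39, 3.01, 3.14, 3.14, 3.14].

INTERFACE

Orientations are given as a rotation vector (axis times angle).
In Python, from workcell import ctrl, get_image, calibration gives the robot as it stands.
- The arm moves only by the tool move_arm, never from a script. Its argument "rows" is a list of rows, each a list of 5 numbers: the shift along the world's x, y, z in mm, then the turn about the world's z in rad, then the closure, from -1 (fully open) to 1 (shut). In form: [[tx, ty, tz, roll, jaw], ...]. A call has 1 to 12 rows; each row is the pose to reach, as a shift and turn from the pose measured when the call began; what a row does not reach only later rows make up. A row lasts 1/8 s, in which the tool goes at most 62.5 mm and 10.7 degrees, less where a joint would pass 70% of its speed; a pose out of reach is approached as far as the arm can. A call with a gripper value outside its range is refused whole. The fingers move at their own pace and stop on an object; the grip force is fixed at half the most. Time passes only in rows, so rows that repeat a pose let the fingers close. It gives the time, the measured TCP pose, the force and the opening at its end, in the units of the state.
- ctrl.get_obs(): the state, without advancing time (a new reading comes with each control period).
- get_image(name): name is "side" or "top" or "wrist"; returns the picture (400x640x3 uint8, blue, green, red); there is no depth.
- calibration(name): a dict with "fx", "fy", "cx", "cy" (pixels), "D" ([k1, k2, p1, p2, k3] as OpenCV has them; the pictures are not rectified), "view" (4x4, takes a point from world to camera coordinates); the wrist camera has in their place "T_tool_cam" (4x4, takes a point from camera to tool coordinates, whose origin is the TCP and whose axes are the tool frame's). Camera axes: x right, y up, looking along -z (the intrinsics and any distortion apply to the point x, -y, -z); pixel columns grow to the right and rows downward; lengths in mm; the calibration is good to about 2 mm. A picture is of the moment at which its call begins: read the wrist's pose just before it. calibration takes no time and is no camera call.
- ctrl.close_job(): hands the job in, once; it reports no verdict.
The state is a dict: "t": time; "qpos": joint angles; "qvel": joint speeds; "joint_torque": joint torques, N m; "ee_pos": TCP position; "orientation": TCP orientation; "ft_force": force on the tool from outside, world axes, zero at the start; "moment": the same for the moment, N m; "width": finger opening in mm.
Only numpy, scipy, OpenCV 4.12 (cv2) and the standard library are available. Lean on these libraries where they do the work, as an engineer would, in place of code of your own. Each camera call takes 0.05 s, during which the arm holds its last target.

TASK

Switch the workshop's dust suction over to the bench inlet with the green grip: slide the green gate fully open, right to its end stop, so that its round inlet is uncovered, and slide the orange gate fully shut, right to its end stop, so that its inlet is covered. Let go of both grips when done.

Things in the scene. Friction and masses are not known exactly. Their poses are not given: they have to be found in the camera images.
- green_gate (a joint): How far the green gate is open, m: 0 = fully shut (inlet covered), 0.090 = fully open, firm stops at both ends. A flat steel blade, 94 mm wide, top 12 mm above the bench, slides level in an aluminium frame fixed to the bench (325 x 116 mm, 15 mm high) and carries the green grip. Stays where left; takes about 3 N, a little more when fast.
- green_gate_grip (a point): Centre of the green grip's top face, 62 mm above the bench. Upright block: 24 mm along the slide, 44 mm across, 50 mm tall. z up; x points along the slide to the round inlet; opening moves the grip to -x (roughly towards the robot). Inlet: collar of 102 mm outer diameter, top 29 mm above the bench, 55 mm clear of the grip when shut, 145 mm when open; the rest of the gate is 15 mm high or lower.
- orange_gate (a joint): How far the orange gate is open, in m: 0 = fully shut (inlet covered), 0.090 = fully open. In all but the colour of its grip the same as the green gate.
- orange_gate_grip (a point): Centre of the orange grip's top face, 62 mm above the bench; same block, axes and surroundings as the green grip: x points along the slide to the round inlet; shutting moves the grip to +x (roughly away from the robot).

How it is judged:
By the outcome, as a careful person would: the job done as asked, in the order asked, and still so for the second after the job is handed in, with the robot touching nothing.
It also fails if it takes over 40 s, if anything falls off the work surface, if the arm or the gripper's body presses on something with over 40 N, if the wrist force passes 120 N, or if a joint passes its speed limit or range.

## Working session

There is one attempt and no reset: what is moved stays moved. The work goes in short steps, Python scripts to look and compute and a tool call to move; the robot and the scene stay as the last step left them, time stands still between calls to the robot, and variables do not carry over. Pictures are saved under pics/ and viewed, and the job is handed in when it is done.

Besides the shell and the picture viewer there is one more tool, called as name(argument=value, ...), one argument or row to a line, values as JSON. move_arm: Moves the arm, as the interface text tells. Its arguments: {"type":"object","properties":{"rows":{"type":"array"}},"required":["rows"]}

```bash
ls; mkdir -p pics
python3 - <<'E'
from workcell import ctrl,get_image,calibration
import cv2
o=ctrl.get_obs();print(o)
for n in("top","side"):
    cv2.imwrite(f"pics/{n}0.png",get_image(n));print(n,calibration(n))
print(calibration("wrist"))
E
```

```text
pics
{'t': 0.0, 'qpos': array([ 1.08099462e+00,  4.23822563e-01,  1.63067988e+00, -3.27030522e-05,
        1.08857905e+00, -1.90139054e-02]), 'qvel': array([ 0.00059888, -0.0015141 ,  0.00032129, -0.00075611,  0.00180598,
        0.00170533]), 'joint_torque': array([-1.97099365e-05, -5.44623256e+01, -2.73670381e+01,  6.43417309e-02,
        2.27750785e-02, -1.46809293e-04]), 'ee_pos': array([283.2089858 , 556.48990812, 192.31711101]), 'orientation': array([ 0.36799613,  1.53944322, -0.37028836]), 'ft_force': array([-0.33293611,  0.3595358 , -0.64284662]), 'moment': array([-0.01037375, -0.00094084, -0.02758683]), 'width': 87.98057335137716}
top {'fx': 387.43852997667017, 'fy': 387.43852997667017, 'cx': 320.63657499275536, 'cy': 206.2364884938343, 'D': array([-0.0529449,  0.       ,  0.       ,  0.       ,  0.       ]), 'view': array([[ 5.00902945e-02, -9.98744686e-01,  1.21574972e-04,
        -3.88991501e+01],
       [ 9.76720671e-01,  4.90111402e-02,  2.08841183e-01,
        -5.83687371e+02],
       [-2.08584980e-01, -1.03421715e-02,  9.77949562e-01,
        -5.95770515e+02],
       
[... 454 characters left out ...]
.27488310e-01,  6.55042468e-01,  7.20533437e-01,
        -7.26564513e+02],
       [ 0.00000000e+00,  0.00000000e+00,  0.00000000e+00,
         1.00000000e+00]])}
{'fx': 287.39155174427594, 'fy': 287.39155174427594, 'cx': 319.55447386637826, 'cy': 197.7473507269906, 'D': array([-0.01592344,  0.        ,  0.        ,  0.        ,  0.        ]), 'T_tool_cam': array([[-7.07983427e-04,  2.77084886e-01, -9.60845183e-01,
        -1.91376859e+02],
       [ 9.99999747e-01,  2.63947167e-04, -6.60717760e-04,
         1.03391567e-01],
       [ 7.05374584e-05, -9.60845407e-01, -2.77085003e-01,
        -7.49360108e+01],
       [ 0.00000000e+00,  0.00000000e+00,  0.00000000e+00,
         1.00000000e+00]])}
```

View pics/top0.png

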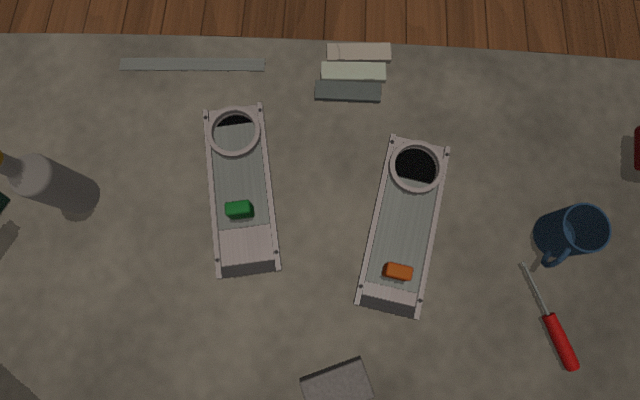

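View pics/side0.png

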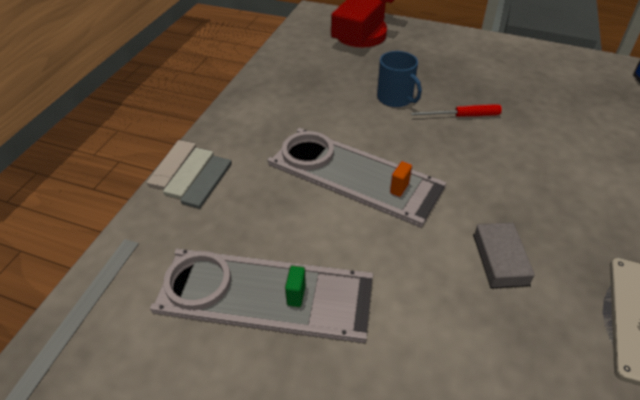

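The top picture shows the green grip near (238,209) with its collar at (234,131), and the orange grip near (398,271) with its collar at (415,167). Both gates are partly open. Next I'll enlarge the crops.

Run:
```python
import cv2,numpy as np
t=cv2.imread("pics/top0.png");s=cv2.imread("pics/side0.png")
def crop(im,x,y,w,h,k):return cv2.resize(im[y:y+h,x:x+w],None,fx=k,fy=k,interpolation=cv2.INTER_CUBIC)
a=crop(t,190,95,100,190,3);b=crop(t,345,125,113,200,3)
c=np.zeros((600,640,3),np.uint8);c[:570,:300]=a;c[:600,300:639]=b
cv2.imwrite("pics/c_top.png",c)
cv2.imwrite("pics/c_side.png",crop(s,140,120,320,230,2.5))
```

```text
(no output)
```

View pics/c_top.png

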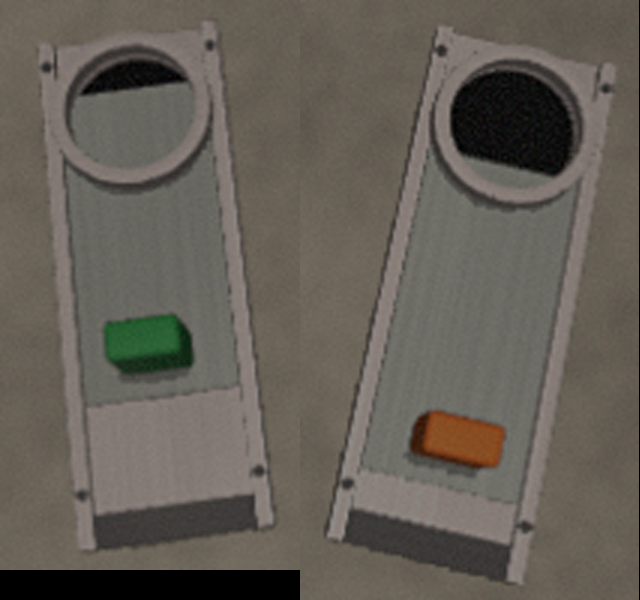

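View pics/c_side.png

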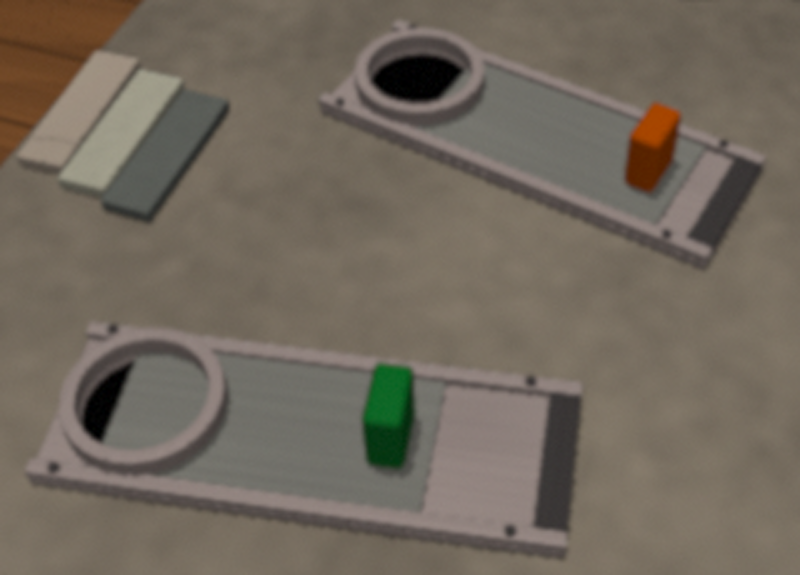

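```bash
cat > h.py <<'E'
from workcell import calibration
import numpy as np,cv2
def ray(name,uv):
    c=calibration(name);K=np.array([[c["fx"],0,c["cx"]],[0,c["fy"],c["cy"]],[0,0,1]])
    p=cv2.undistortPoints(np.array(uv,float).reshape(-1,1,2),K,np.array(c["D"]))[:,0]
    V=c["view"];R=V[:3,:3];o=-R.T@V[:3,3]
    d=np.c_[p[:,0],-p[:,1],-np.ones(len(p))]@R
    return o,d
def at(name,uv,z):
    o,d=ray(name,uv);return o+d*((z-o[2])/d[:,2])[:,None]
E
python3 - <<'E'
from h import *
np.set_printoptions(precision=1,suppress=True)
T=lambda l,x0:[(x/3+x0,y/3+y0) for x,y,y0 in l]
g=lambda l:[(x/3+190,y/3+95) for x,y in l]
o=lambda l:[((x-300)/3+345,y/3+125) for x,y in l]
s=lambda l:[(x/2.5+140,y/2.5+120) for x,y in l]
def rep(n,f,gt,col):
    F=at("top",f,15)[:,:2]
    u=(F[0]-F[1]);v=F[2]-F[3]
    print(n,"frame",F.ravel(),"len",np.hypot(*u),np.hypot(*v),"w",np.hypot(*(F[0]-F[2])),np.hypot(*(F[1]-F[3])),"yaw",np.arctan2(u[1],u[0]),np.arctan2(v[1],v[0]))
    G=at("top",gt,62)[:,:2];print(" grip",G.mean(0),"sides",[np.hypot(*(G[i]-G[(i+1)%4])) for i in range(4)])
    C=at("top",col,29)[:,:2];print(" collar",C.mean(0),np.hypot(*(C[0]-C[1])))
    a=F.mean(0);e=(u+v)/np.hypot(*(u+v));print(" axis offsets: grip",np.dot(G.mean(0)-a,[-e[1],e[0]]),"collar",np.dot(C.mean(0)-a,[-e[1],e[0]]),"collar-grip",np.dot(C.mean(0)-G.mean(0),e),"fwd frame-grip",np.dot(a-G.mean(0),e))
rep("green",g([(40,45),(80,548),(215,22),(273,525)]),g([(105,323),(175,316),(187,346),(113,353)]),g([(52,108),(211,108)]))
rep("orange",o([(438,28),(327,538),(613,66),(522,583)]),o([(430,412),(505,428),(499,467),(423,453)]),o([(433,125),(593,130)]))
for n,q in(("g",[(373,367),(412,370),(408,408),(367,405)]),("o",[(658,105),(680,113),(663,150),(632,140)])):
    print(n,at("side",s(q),62)[:,:2].mean(0))
E
```

```text
green frame [774.  227.6 457.3 167.3 795.1 115.5 476.6  54.9] len 322.4261993881484 324.14190977628357 w 114.00528810821427 114.05029066157866 yaw 0.18816121543137215 0.18824844908287391
 grip [577.4 130.1] sides [np.float64(39.99449161666622), np.float64(18.93014054791834), np.float64(42.01996843521339), np.float64(18.200902753230316)]
 collar [727.4 160.1] 99.65391758763032
 axis offsets: grip -1.9617589723883055 collar -0.5331265228524895 collar-grip 152.97135231905762 fwd frame-grip 49.5982464354877
orange frame [ 741.2 -135.8  424.1  -75.6  721.7 -247.   404.  -188.7] len 322.7518720886152 323.0657173548427 w 112.90797701430235 114.92021617604854 yaw -0.1876854233024822 -0.18144421140638536
 grip [ 481.6 -144.9] sides [np.float64(41.991939076935765), np.float64(21.51704387540059), np.float64(42.08231691495516), np.float64(22.717349745782037)]
 collar [ 673.  -179.9] 98.09409248639871
 axis offsets: grip -0.1840049656138332 collar 0.5170603844707028 collar-grip 194.55808215527676 fwd frame-grip 92.72054936238398
g [574.6 130.6]
o [ 478.2 -137.9]
```

Run:
```python
from workcell import ctrl
from scipy.spatial.transform import Rotation as R
import numpy as np
o=ctrl.get_obs();M=R.from_rotvec(o["orientation"]).as_matrix();print(M.round(3))
j=np.arctan2(M[1,1],M[0,1]);print("jaw yaw",j)
for n,y in(("g",.188),("o",-.185)):print(n,(y+np.pi/2-j+np.pi/2)%np.pi-np.pi/2)
```

```text
[[-0.001  0.454  0.891]
 [-0.001  0.891 -0.454]
 [-1.    -0.001 -0.   ]]
jaw yaw 1.1000425472570095
g 0.658753779537887
o 0.28575377953788705
```

move_arm(
  rows=[
    [20, -55, 0, 0.16, -1],
    [50, -107, 0, 0.33, -1],
    [85, -157, 0, 0.5, -1],
    [120, -207, 0, 0.66, -1],
    [155, -257, 0, 0.66, -1],
    [190, -307, 0, 0.66, -1],
    [225, -357, 0, 0.66, -1],
    [260, -400, -20, 0.66, -1],
    [293, -425, -50, 0.66, -1],
    [293, -425, -50, 0.66, -1],
    [293, -425, -50, 0.66, -1],
  ],
)

```text
t: 1.48
ee_pos: [575.5, 131.7, 142.2]
orientation: [-0.149, 1.567, 0.147]
ft_force: [-0.7, 0.3, 0.2]
width: 87.8
```

Run:
```python
from workcell import ctrl,get_image
import cv2
print({k:ctrl.get_obs()[k] for k in("t","ee_pos","orientation","ft_force","width")})
cv2.imwrite("pics/w1.png",get_image("wrist"))
```

```text
{'t': 1.475, 'ee_pos': array([575.54815779, 131.71734212, 142.17897011]), 'orientation': array([-0.14936438,  1.56683812,  0.14732956]), 'ft_force': array([-0.65128099,  0.25958749,  0.18866455]), 'width': 87.78806894789896}
```

View pics/w1.png

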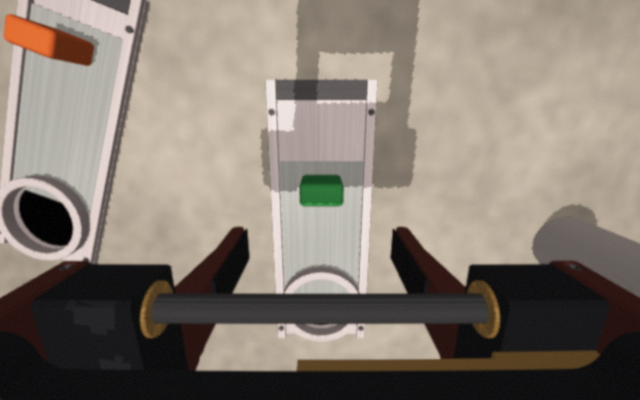

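The green grip sits at about (321,184), centred between the jaws. I'll work out its position from this view.

```bash
cat >> h.py <<'E'
def wat(ee,rv,uv,z):
    from scipy.spatial.transform import Rotation as R
    c=calibration("wrist");K=np.array([[c["fx"],0,c["cx"]],[0,c["fy"],c["cy"]],[0,0,1]])
    p=cv2.undistortPoints(np.array(uv,float).reshape(-1,1,2),K,np.array(c["D"]))[:,0]
    M=np.eye(4);M[:3,:3]=R.from_rotvec(rv).as_matrix();M[:3,3]=ee
    M=M@c["T_tool_cam"];o=M[:3,3];d=np.c_[p[:,0],-p[:,1],-np.ones(len(p))]@M[:3,:3].T
    return o+d*((z-o[2])/d[:,2])[:,None]
E
python3 - <<'E'
from h import *
import cv2
ee=[575.548,131.717,142.179];rv=[-0.14936438,1.56683812,0.14732956]
im=cv2.imread("pics/w1.png");cv2.imwrite("pics/w1c.png",cv2.resize(im[150:230,260:380],None,fx=6,fy=6,interpolation=2))
print(wat(ee,rv,[(301,177),(342,177),(343,193),(300,193)],62).round(1))
print(wat(ee,rv,[(6,14),(50,32),(50,52),(4,38)],62).round(1))
E
```

```text
[[561.8 110.4  62. ]
 [554.3 149.2  62. ]
 [569.8 153.5  62. ]
 [577.7 112.1  62. ]]
[[ 469.2 -160.5   62. ]
 [ 476.8 -123.3   62. ]
 [ 493.  -124.1   62. ]
 [ 488.6 -164.    62. ]]
```

View pics/w1c.png

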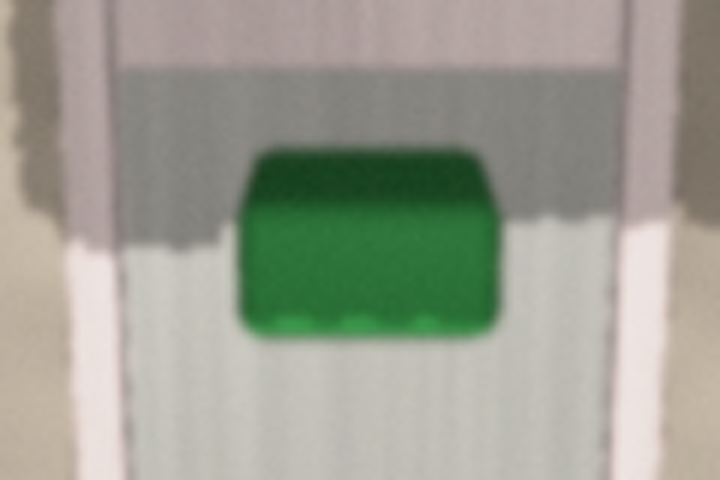

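move_arm(
  rows=[
    [1, 0, -40, 0, -1],
    [1, 0, -80, 0, -1],
    [1, 0, -112, 0, -1],
    [1, 0, -112, 0, -1],
    [1, 0, -112, 0, 1],
    [1, 0, -112, 0, 1],
    [1, 0, -112, 0, 1],
    [1, 0, -112, 0, 1],
    [1, 0, -112, 0, 1],
    [1, 0, -112, 0, 1],
  ],
)

```text
t: 2.78
ee_pos: [576.7, 133.2, 31.1]
orientation: [-0.148, 1.565, 0.149]
ft_force: [-1.8, 5.8, 2.5]
width: 42.5
```

move_arm(
  rows=[
    [-8, 0, 0, 0, 1],
    [-18, -2, 0, 0, 1],
    [-28, -4, 0, 0, 1],
    [-38, -6, 0, 0, 1],
    [-45, -7, 0, 0, 1],
    [-48, -8, 0, 0, 1],
    [-50, -8, 0, 0, 1],
    [-50, -8, 0, 0, 1],
  ],
)

```text
t: 3.78
ee_pos: [527.3, 124.0, 31.1]
orientation: [-0.15, 1.564, 0.148]
ft_force: [3.0, -6.2, -1.5]
width: 42.5
```

move_arm(
  rows=[
    [-2, 0, 0, 0, 1],
    [-4, -1, 0, 0, 1],
    [-6, -1, 0, 0, 1],
    [-8, -1.5, 0, 0, 1],
    [-8, -1.5, 0, 0, 1],
  ],
)

```text
t: 4.4
ee_pos: [524.9, 123.5, 31.4]
orientation: [-0.149, 1.553, 0.148]
ft_force: [17.4, 0.7, -20.1]
width: 42.1
```

move_arm(
  rows=[
    [-1, 0, 0, 0, 1],
    [-1, 0, 0, 0, -1],
    [-1, 0, 0, 0, -1],
    [-1, 0, 0, 0, -1],
    [-1, 0, 0, 0, -1],
    [-1, 0, 0, 0, -1],
    [-1, 0, 50, 0, -1],
    [-1, 0, 100, 0, -1],
    [-1, -30, 110, 0, -1],
    [-1, -30, 110, 0, -1],
  ],
)

```text
t: 5.65
ee_pos: [524.5, 92.6, 142.6]
orientation: [-0.147, 1.551, 0.147]
ft_force: [-1.0, -0.0, -0.4]
width: 87.8
```

Run:
```python
from workcell import ctrl,get_image
import cv2
print({k:ctrl.get_obs()[k] for k in("t","ee_pos","orientation","ft_force","width")})
cv2.imwrite("pics/w2.png",get_image("wrist"))
cv2.imwrite("pics/s2.png",get_image("side"))
```

```text
{'t': 5.65, 'ee_pos': array([524.50143811,  92.60924084, 142.61948158]), 'orientation': array([-0.1472729 ,  1.55085058,  0.14703088]), 'ft_force': array([-0.95809292, -0.0429952 , -0.43697898]), 'width': 87.75005369988932}
```

View pics/w2.png

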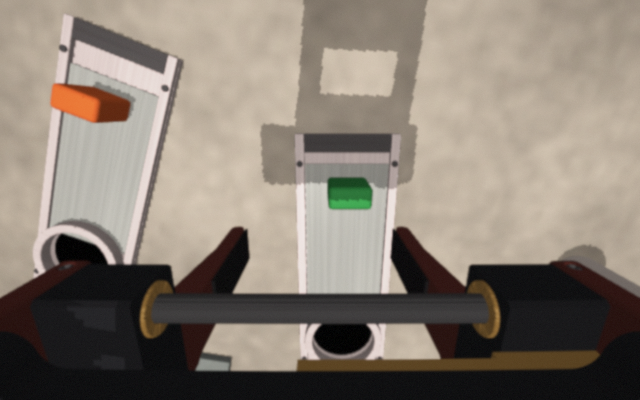

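View pics/s2.png

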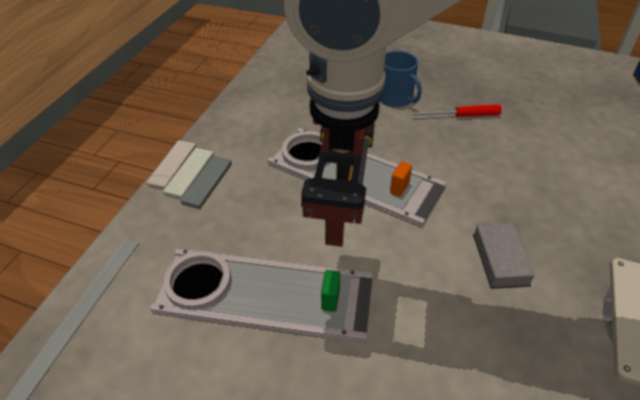

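Green's inlet is now fully dark: (197,281) in the side view and (343,338) in the wrist view. Next I'll move above the orange grip.

move_arm(
  rows=[
    [-8, -50, 0, -0.12, -1],
    [-18, -105, 0, -0.25, -1],
    [-28, -160, 0, -0.37, -1],
    [-38, -210, 0, -0.37, -1],
    [-42, -236, 0, -0.37, -1],
    [-42, -236, 0, -0.37, -1],
    [-42, -236, 0, -0.37, -1],
  ],
)

```text
t: 6.62
ee_pos: [481.4, -141.4, 140.4]
orientation: [0.141, 1.555, -0.143]
ft_force: [1.0, -0.1, -0.2]
width: 87.9
```

Run:
```python
from workcell import ctrl,get_image
import cv2
print({k:ctrl.get_obs()[k] for k in("t","ee_pos","orientation","ft_force","width")})
im=get_image("wrist");cv2.imwrite("pics/w3.png",cv2.resize(im[120:320,220:420],None,fx=3,fy=3,interpolation=2))
```

```text
{'t': 6.625, 'ee_pos': array([ 481.41272396, -141.42692783,  140.37278644]), 'orientation': array([ 0.14083197,  1.55547498, -0.14332239]), 'ft_force': array([ 0.96605467, -0.14379003, -0.24954945]), 'width': 87.85955258537491}
```

View pics/w3.png

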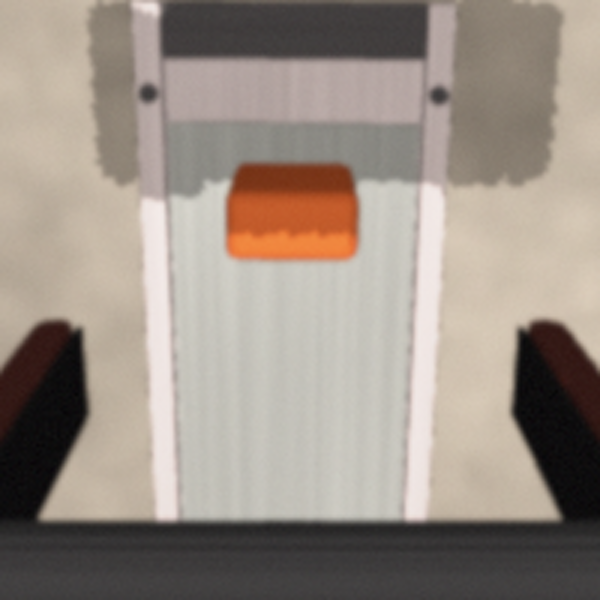

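Run:
```python
from h import *
ee=[481.413,-141.427,140.373];rv=[0.14083,1.55547,-0.14332]
print(wat(ee,rv,[(317.5,195.3),(295.7,195.3),(339.3,195.3),(317.5,184),(317.5,206.7)],62).round(1))
```

```text
[[ 482.3 -143.7   62. ]
 [ 478.4 -164.6   62. ]
 [ 486.1 -122.8   62. ]
 [ 471.1 -141.6   62. ]
 [ 493.8 -145.8   62. ]]
```

move_arm(
  rows=[
    [1, -2, -40, 0, -1],
    [1, -2, -80, 0, -1],
    [1, -2, -110, 0, -1],
    [1, -2, -110, 0, -1],
    [1, -2, -110, 0, 1],
    [1, -2, -110, 0, 1],
    [1, -2, -110, 0, 1],
    [1, -2, -110, 0, 1],
    [1, -2, -110, 0, 1],
    [1, -2, -110, 0, 1],
  ],
)

```text
t: 7.92
ee_pos: [482.6, -144.3, 30.9]
orientation: [0.139, 1.555, -0.144]
ft_force: [-2.5, -6.3, 2.6]
width: 42.7
```

move_arm(
  rows=[
    [8, -1.5, 0, 0, 1],
    [18, -3.5, 0, 0, 1],
    [28, -5, 0, 0, 1],
    [38, -7, 0, 0, 1],
    [48, -9, 0, 0, 1],
    [58, -10.5, 0, 0, 1],
    [64, -12, 0, 0, 1],
    [67, -12.5, 0, 0, 1],
    [67, -12.5, 0, 0, 1],
  ],
)

```text
t: 9.05
ee_pos: [550.6, -157.3, 30.9]
orientation: [0.138, 1.553, -0.144]
ft_force: [-1.4, -4.8, 1.1]
width: 43.0
```

move_arm(
  rows=[
    [2, 0, 0, 0, 1],
    [4, -0.5, 0, 0, 1],
    [6, -1, 0, 0, 1],
    [8, -1.5, 0, 0, 1],
    [10, -2, 0, 0, 1],
    [10, -2, 0, 0, 1],
  ],
)

```text
t: 9.8
ee_pos: [560.8, -159.3, 30.9]
orientation: [0.138, 1.553, -0.144]
ft_force: [-3.3, -3.0, 3.0]
width: 42.3
```

move_arm(
  rows=[
    [2, 0, 0, 0, 1],
    [4, -0.5, 0, 0, 1],
    [6, -1, 0, 0, 1],
    [6, -1, 0, 0, 1],
  ],
)

```text
t: 10.3
ee_pos: [560.7, -159.2, 30.7]
orientation: [0.139, 1.565, -0.143]
ft_force: [-21.1, -2.1, 21.0]
width: 43.0
```

The stop was reached: the position stayed put while the force rose to 21 N. Releasing now.

move_arm(
  rows=[
    [1, 0, 0, 0, 1],
    [1, 0, 0, 0, -1],
    [1, 0, 0, 0, -1],
    [1, 0, 0, 0, -1],
    [1, 0, 0, 0, -1],
    [1, 0, 0, 0, -1],
    [1, 0, 50, 0, -1],
    [1, 0, 100, 0, -1],
    [-40, 0, 140, 0, -1],
    [-90, 0, 170, 0, -1],
    [-140, 0, 180, 0, -1],
    [-140, 0, 180, 0, -1],
  ],
)

```text
t: 11.8
ee_pos: [418.3, -158.9, 211.5]
orientation: [0.14, 1.564, -0.144]
ft_force: [1.2, 0.4, 1.0]
width: 88.1
```

Run:
```python
from workcell import ctrl,get_image
import cv2
print({k:ctrl.get_obs()[k] for k in("t","ee_pos","orientation","ft_force","width")})
cv2.imwrite("pics/t4.png",get_image("top"))
cv2.imwrite("pics/s4.png",get_image("side"))
```

```text
{'t': 11.8, 'ee_pos': array([ 418.33420982, -158.94085464,  211.52770755]), 'orientation': array([ 0.13999577,  1.56429786, -0.14380807]), 'ft_force': array([1.2281763 , 0.41694943, 1.02188423]), 'width': 88.05045836955077}
```

View pics/t4.png

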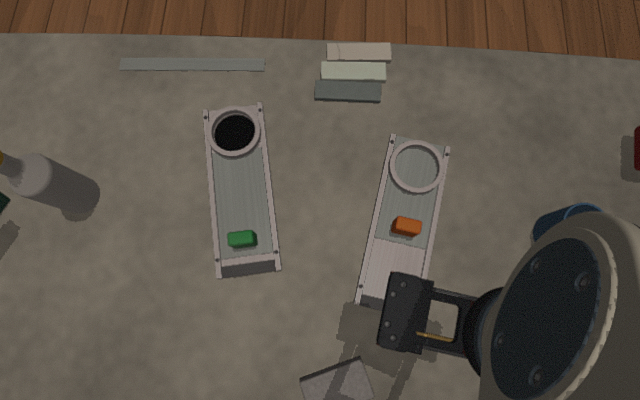

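View pics/s4.png

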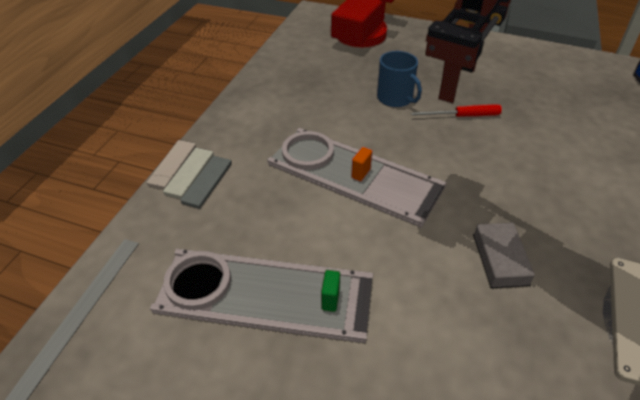

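Green's inlet is open at (235,132) and orange's is covered at (415,167). As a check, the collar-to-grip distances should be about 208 mm and 118 mm.

Run:
```python
import cv2,numpy as np
t=cv2.imread("pics/t4.png")
f=lambda x,y:cv2.resize(t[y:y+40,x:x+50],None,fx=8,fy=8,interpolation=2)
cv2.imwrite("pics/c4.png",np.hstack([f(217,220),f(382,207)]))
```

```text
(no output)
```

View pics/c4.png

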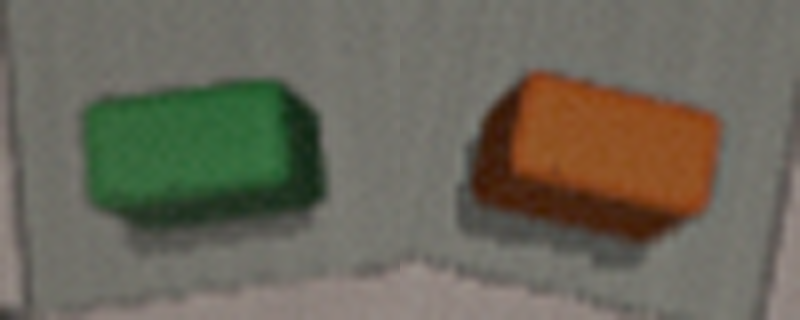

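Run:
```python
from h import *
G=at("top",[(217+x/8,220+y/8) for x,y in[(85,100),(282,80),(290,188),(93,210)]],62)[:,:2]
O=at("top",[(382+(x-400)/8,207+y/8) for x,y in[(528,72),(720,115),(702,213),(513,175)]],62)[:,:2]
for P,C,y,r in((G,(727.4,160.1),.188,208),(O,(673,-179.9),-.185,118)):
    e=np.array([np.cos(y),np.sin(y)]);print(P.mean(0).round(1),(e@(C-P.mean(0))).round(1),r)
```

```text
[523.8 121.5] 207.2 208
[ 560.1 -159.7] 114.7 118
```

Run:
```python
from workcell import ctrl
print(ctrl.close_job())
```

```text
the job is handed in; nothing more can be done
None
```

I slid the green gate fully open first, then the orange gate fully shut. I let go of both grips, moved the arm clear and handed the job in at about 12 s of the 40 s allowed.

- **End stops:** both gates came up against a firm stop. The grip stopped moving while the force along the slide rose to 17 N on green and 21 N on orange.
- **Final pictures:** the green inlet is fully uncovered and the orange inlet fully covered. The gripper is open and touching nothing.
- **Green distance:** from collar to grip it measured 207 mm against an expected 208 mm.
- **Orange distance:** from collar to grip it measured 114.7 mm against 118 mm, so this check is about 3 mm off. I put that down to error in my reading of the collar position. Measured from the frame centres instead, the two grips sit 91 mm apart along their slides, which fits the 90 mm travel if both are at their stops.

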